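Raise the case lamp to its second stop and hold it

TASK

Lift the lid of the dark grey lamp case by its handle and swing it back, without slamming it, until it rests on its stop. Then squeeze in the orange release button on the lamp's grip, draw the lamp straight up past its first stop to the second, fully extended, and finish while holding it there with the button still squeezed in, so that I can look a lens over in its light. Leave the other things on the worktop and in the case where they are.

Things in the scene. Friction and masses are not known exactly. Their poses are not given: they have to be found in the camera images.
- case: dark grey hard case, 270 (own x) x 200 (own y) x 140 mm high without lid, fixed; origin at the centre of its underside, z up. Walls 6 mm, black foam inside up to 85 mm. Lid hinged along the +y long side; latches on the -y side are undone. The lamp stands in it at own x = -55, y = -10 mm, in a black sleeve 52 mm wide whose top is 105 mm above the case's underside
- case_lid (a joint): lid angle in rad: 0 closed, growing as the -y edge swings up and over towards +y; the stop is at 1.745 (100 degrees, just past upright). The lid starts shut or slightly ajar. A friction hinge holds the lid wherever it is left; moving it takes about 1.0 N m near shut and 0.6 N m near upright
- lid_hinge (a point): on the hinge axis at mid length: case x = 0, y = +100, z = 140 mm; the axis runs along the case's x
- lid_handle (a point): centre of the black round bar handle on the lid's top: bar 14 mm thick, 100 mm long along the case's x, held by a post at each end. With the lid shut it lies at case x = 0, y = -45, z = 209 mm (27 mm free below the bar, over the lid's top at z = 175); it turns with the lid, 145 mm from the hinge across the lid
- lid_front (a point): middle of the lower rim of the lid's free (-y) edge; shut: case x = 0, y = -97, z = 140 mm; it turns with the lid. The lid is a hollow shell, 200 mm from hinge to free edge, 35 mm high, walls 6 mm; as it opens, its hollow inside faces the -y side of the case and it can be pushed on at this rim
- lamp (a joint): how far the lamp is drawn up out of its sleeve, in m: 0 stowed, 0.0425 first stop, 0.085 second stop (the end of its travel). With the button out a latch locks it at each of these; with the button squeezed in it slides freely straight up and down and sinks under its own weight (about 0.2 to 0.45 kg)
- lamp_button (a joint): how far the button is squeezed in, in m: 0 out, 0.004 fully in, where it still stands 2 mm proud of the grip. The spring takes about 3 N to start and 6 N at the end; from 0.003 the latch is free
- lamp_grip (a point): centre of the lamp's black grip, a block 34 (case x) x 30 (case y) x 35 mm high on top of the white 34 mm lamp tube; stowed: case x = -55, y = -10, z = 132.5 mm; it rises with the lamp. The button is on the grip's -y face, so fingers closing along the case's y at this point squeeze the button against the back of the grip
- button_face (a point): centre of the orange button's face, 15 mm wide x 20 mm high, 21 mm to the case's -y side of lamp_grip (6 mm proud of the grip) while it is out
- case_lens: black lens 64 mm wide, 72 mm high, standing loose in the foam pocket in the other half of the case (case x = +72 mm); origin at its underside
- lens_pen: black aluminium lens pen, 15 mm thick, 114 mm long, lying on the worktop in front of the case's -y side; origin under its middle
- lens_cap: black lens cap, 58 mm wide, 7 mm thick, on the worktop in front of the case's -y side; origin under its middle
- green_pot: small green ceramic pot with closed lid, 86 mm wide, 82 mm high, on the worktop beyond and left of the case; origin at its underside
- bench_lens: black lens with a red ring, 72 mm wide, 95 mm high, standing on the worktop to the robot's right; origin at its underside
- air_blower: black rubber air blower standing upright, 66 mm wide, 128 mm high; origin at its underside
- stack_tray: three-tier white plastic stacking tray with caps, rings and filters, 250 x 190 x 182 mm, fixed, at the robot's left; origin at its underside

How it is judged (in metres and radians):
On the way, in this order (a step that is already met when the one before it is completed fails the run):
1. the lid is swung open and rests on its stop (value of joint case_lid above 1.68 rad), for 0.2 s.
2. with the button squeezed in, the lamp is drawn up past its first stop to the second (value of joint lamp above 0.081 m and value of joint lamp_button above 0.0025 m), for 0.2 s.
At the end, for the whole second after the job is handed in: the lid rests open on its stop (within 0.085 rad of it), the lamp is fully drawn up to its second stop (within 4 mm) and still, the fingers still grip it (over 3 N) and keep the button squeezed in (over 2.5 mm), and the loose things are where they stood (within 15 mm) (all of step 2 and value of joint case_lid above 1.66 rad and height (world z) of lamp_grip above 0.212 m and contact force between the fingers and lamp above 3 N and velocity of joint lamp between -0.01 and 0.01 m/s and distance of each of case_lens, lens_pen, lens_cap, green_pot, bench_lens, air_blower from where it was at the start of the episode below 0.015 m); the arm keeps its last pose, push and grip.
It fails at once if the lid is slammed (faster than 3 rad/s) (velocity of joint case_lid above 3 rad/s or velocity of joint case_lid below -3 rad/s).
It fails at once if a bystander is pushed out of its place (20 mm) (distance of any of case_lens, lens_pen, lens_cap, green_pot, bench_lens, air_blower from where it was at the start of the episode above 0.02 m).
It fails at once if the robot knocks against the stacking tray (contact force between the arm and stack_tray above 2 N).
It also fails if it takes over 64 s, if anything falls off the work surface, if the arm or the gripper's body presses on something with over 40 N, if the wrist force passes 120 N, or if a joint passes its speed limit or range.

ROBOT

A 7-joint arm with a two-finger parallel gripper is mounted at the origin on the work surface. World frame = base frame: x ahead of the robot, y to its left, z up, the work surface at z = 0. Lengths are in m, angles in degrees, forces in N, time in s.
With the tool pointing down it reaches from about 0.425 to 0.875 m from the base axis. Payload 4.7 kg.
Tool frame: the origin (TCP) lies at the very end of the fingers, on their centre line; the grasp point (between the pads) lies 19 mm behind it; z points along the fingers, y is the line along which they close (so a half turn about z gives the same grasp; the last joint's range is limited). The gripper opens to 85 mm and grips with 20 to 120 N. Pads are 22 mm wide; open, the fingers measure 114 mm over their backs; the gripper's body (76 mm by 85 mm) begins 54 mm behind the grasp point. The pads swing forward as they close: fully open they stand 13 mm farther back than shut.
Start: joints at [70.594, 18.392, -4.016, 83.108, 1.295, 78.541, -3.26], TCP at [0.225, -0.61, 0.231] pointing down, gripper open.
Joint ranges: [-163.93, 163.93], [-17.29, 119.83], [-79.2, 71.16], [3.27, 140.29], [-89.18, 269.18], [5.43, 117.66], [-154.24, 154.24]. Speed limits (degrees/s): [147.25, 147.25, 180, 180, 180, 180, 180].

INTERFACE

Orientations are given as [roll, pitch, yaw] about the fixed x, y, z axes, in that order (R = Rz(yaw) Ry(pitch) Rx(roll)).
In Python, from station import manip, eyes, sign_off gives the robot as it stands (manip), with the cameras (eyes) and the job as plain functions.
- The arm moves only by the tool shift_gripper, called after "Emit:" as a command line: name --argument value ..., lists and objects as JSON in quotes. Schema: {"type":"object","properties":{"moves":{"type":"array","items":{"type":"number"},"minItems":4,"maxItems":32},"aperture":{"type":"number"},"clamp_n":{"type":"number"},"only":{"type":"string"},"quiet":{"type":"boolean"},"lines":{"type":"string"}},"required":["moves"],"additionalProperties":false}. moves is one flat list of numbers that holds 1 to 8 rows one after another, with no inner brackets; each row has 4 numbers: dx, dy, dz in m, then a turn about the tool's z in degrees; each row shifts and turns the commanded pose from where the row before left it, along the tool's axes as they then stand; what a row does not reach is not made up. A row lasts 1/10 s, in which the tool goes at most 0.05 m and 8.59 degrees, less where a joint would pass 70% of its speed; a pose out of reach is approached as far as the arm can. aperture is the opening from 0.0 (shut) to 1.0 (fully open), set as the call begins (left out keeps the last). The fingers move at their own pace and stop on an object; clamp_n is the grip in N (left out, the last holds). Time passes only in rows, so rows that do not move let the fingers close. The tool returns the time, the measured TCP pose, the force, the opening and the grip force at its end. only (a regular expression) keeps the lines of the reply that match it, lines (a string "A,B") keeps lines A to B, and quiet returns only ok. Input that does not fit is refused with a message, and nothing moves.
- manip.sense(): the state, without advancing time (a new reading comes with each control period).
- eyes.capture(name): name is "scene" or "top"; returns the picture (480x640x3 uint8, red, green, blue); there is no depth.
- eyes.camera_params(name): a dict with "mtx" (3x3 intrinsics, pixels), "dist_coeffs" ([k1, k2, p1, p2, k3] as OpenCV has them; the pictures are not rectified), "R" (3x3) and "t" (3): a world point X has camera coordinates R X + t. Camera axes: x right, y down, z forward; pixel columns grow to the right and rows downward; lengths in m; the calibration is good to about 2 mm. A picture is of the moment at which its call begins. camera_params takes no time and is no camera call.
- sign_off(): hands the job in; it is judged then, once.
The state is a dict: "time_s": time; "qpos": joint angles; "joint_vel": joint speeds; "joint_efforts": joint torques, N m; "ee_pos": TCP position; "tcp_rot": TCP orientation; "wrist_force": force on the tool from outside, world axes, zero at the start; "moment": the same for the moment, N m; "opening": opening from 0.0 (shut) to 1.0 (fully open); "grasp_force": force on a finger pad.
Only numpy, scipy, OpenCV 4.12 (cv2) and the standard library are available. Lean on these libraries where they do the work, as an engineer would, in place of code of your own. Each camera call takes 0.05 s, during which the arm holds its last target. There are 200 camera calls.

## Working session

There is one attempt and no reset: what is moved stays moved. The work goes in short steps, Python scripts to look and compute and a tool call to move; the robot and the scene stay as the last step left them, time stands still between calls to the robot, and variables do not carry over. Pictures are saved under pics/ and viewed, at most 10 in all, crops included, and the job is handed in when it is done.

```bash
ls; mkdir -p pics
```

Run:
```python
from station import manip, eyes, sign_off
import cv2
for n in("scene","top"):
    im=eyes.capture(n); cv2.imwrite(f"pics/{n}0.png",im[:,:,::-1])
    p=eyes.camera_params(n); print(n,p)
s=manip.sense(); print(s)
```

```text
pics
station.py
scene {'mtx': array([[457.12155647,   0.        , 327.84829103],
       [  0.        , 457.12155647, 237.32054365],
       [  0.        ,   0.        ,   1.        ]]), 'dist_coeffs': array([-0.01582369,  0.        ,  0.        ,  0.        ,  0.        ]), 'R': array([[ 0.51287423,  0.85844001, -0.0063856 ],
       [ 0.8100663 , -0.4864089 , -0.32741253],
       [-0.28417003,  0.16274869, -0.94485991]]), 't': array([-0.34730291, -0.40222621,  1.48941626])}
top {'mtx': array([[436.81321751,   0.        , 317.74551128],
       [  0.        , 436.81321751, 241.41405288],
       [  0.        ,   0.        ,   1.        ]]), 'dist_coeffs': array([-0.00035417,  0.        ,  0.        ,  0.        ,  0.        ]), 'R': array([[-0.01164429, -0.9996759 , -0.02263852],
       [-0.99098692,  0.01455872, -0.13316518],
       [ 0.13345161,  0.02088386, -0.99083527]]), 't': array([0.0698864 , 0.6275534 , 1.12945386])}
{'time_s': 0.1, 'qpos': array([70.59529991, 18.43573254, -4.01580888, 83.16831801,  1.29540223,
       78.53993745, -3.26210278]), 'joint_vel': array([ 0.00890522, -0.08510989,  0.01535398, -0.2303253 , -0.02585121,
        0.02799075,  0.06887021]), 'joint_efforts': array([ 6.20241872e-05, -4.94879293e+01, -3.84015581e-01, -3.15212739e+01,
        1.28091266e-02,  7.38098606e-03, -1.42019840e-05]), 'ee_pos': array([ 0.22436746, -0.60953904,  0.23031892]), 'tcp_rot': array([-1.79901267e+02,  5.72679613e-03,  2.02125493e+01]), 'wrist_force': array([ 0.53159018,  0.00446001, -0.20525012]), 'moment': array([-0.01127787,  0.02374065, -0.03957481]), 'grasp_force': 0.0, 'opening': 0.9967279872982755}
```

View pics/scene0.png

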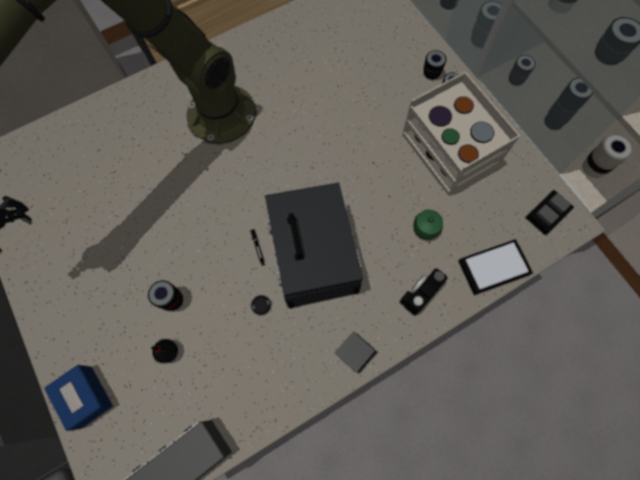

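View pics/top0.png

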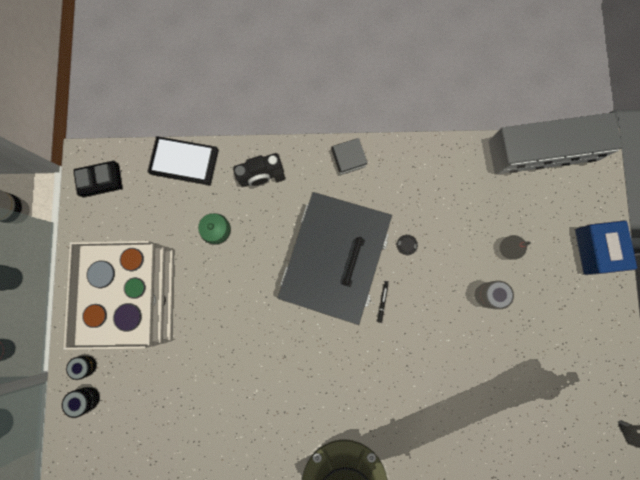

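The scene view shows the case at about (313,243), with its handle at (295,237), the pen at (258,247) and the cap at (261,305). In the top view the case is at (335,258), the handle at (352,261), the pen at (383,302) and the cap at (407,244). The hinge side faces world +y. Next I'll enlarge both views.

Run:
```python
import cv2,numpy as np
a=cv2.imread("pics/scene0.png")[170:320,240:380];b=cv2.imread("pics/top0.png")[180:340,265:425]
f=lambda i:cv2.convertScaleAbs(cv2.resize(i,(400,int(400*i.shape[0]/i.shape[1])),interpolation=cv2.INTER_CUBIC),alpha=2.2)
a,b=f(a),f(b);h=max(len(a),len(b))
o=np.zeros((h,800,3),np.uint8);o[:len(a),:400]=a;o[:len(b),400:]=b
cv2.imwrite("pics/crop0.png",o)
```

```text
(no output)
```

View pics/crop0.png

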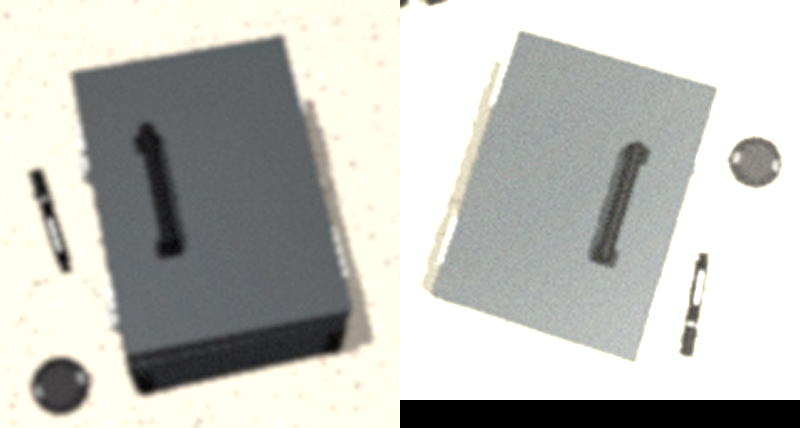

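The crops show the lid's corners and the handle clearly. In the left panel the corners are (73,73), (283,37), (349,313) and (133,355); in the right panel they are (520,32), (716,88), (635,360) and (432,293). I'll triangulate these.

Create h.py:
```python
import cv2,numpy as np
from station import manip, eyes, sign_off
from scipy.spatial.transform import Rotation as Ro
def norm(n,px):
    p=eyes.camera_params(n); return cv2.undistortPoints(np.float64(px).reshape(-1,1,2),p["mtx"],p["dist_coeffs"]).reshape(-1,2)
def P(n):
    p=eyes.camera_params(n); return np.c_[p["R"],p["t"]]
def tri(a,b):
    X=cv2.triangulatePoints(P("scene"),P("top"),norm("scene",a).T,norm("top",b).T); return (X[:3]/X[3]).T
def plane(n,px,z):
    p=eyes.camera_params(n); d=np.c_[norm(n,px),np.ones(len(norm(n,px)))]@p["R"]; c=-p["R"].T@p["t"]
    return c+d*((z-c[2])/d[:,2])[:,None]
def proj(n,X):
    p=eyes.camera_params(n); return cv2.projectPoints(np.float64(X),cv2.Rodrigues(p["R"])[0],p["t"],p["mtx"],p["dist_coeffs"])[0].reshape(-1,2)
```

Run:
```python
from h import *
np.set_printoptions(precision=4,suppress=True)
t=np.array([[520,32],[716,88],[635,360],[432,293],[603,262],[637,148]])
t=(t-[400,0])/2.5+[265,180]
s=np.array([[349,313],[133,355],[73,73],[283,37],[147,127],[170,250]])/2.857+[240,170]
X=tri(s,t);print(X)
print(plane("top",t[:4],.175)); print(plane("scene",s[:4],.175))
for i,j in((0,1),(1,2),(2,3),(3,0)): d=X[j]-X[i];print(np.linalg.norm(d),np.degrees(np.arctan2(d[1],d[0])))
```

```text
[[ 0.7326  0.0687  0.1605]
 [ 0.6713 -0.1149  0.1795]
 [ 0.4171 -0.0331  0.185 ]
 [ 0.4801  0.1541  0.1722]
 [ 0.5064 -0.0043  0.2061]
 [ 0.6117 -0.0402  0.1931]]
[[ 0.7292  0.0689  0.175 ]
 [ 0.6712 -0.1178  0.175 ]
 [ 0.4164 -0.0344  0.175 ]
 [ 0.4801  0.154   0.175 ]]
[[ 0.7349  0.0653  0.175 ]
 [ 0.6712 -0.1125  0.175 ]
 [ 0.4127 -0.0316  0.175 ]
 [ 0.4811  0.1531  0.175 ]]
0.19447349442616912 -108.47378439813026
0.26700342312106207 162.16374012394212
0.19788243480057097 71.41989348674407
0.2668219653724862 -18.679116467954042
```

Run:
```python
from h import *
np.set_printoptions(precision=4,suppress=True)
for n,px in (("top",[[220/2.5+265,205/2.5+180]]),("scene",[[158.5/2.857+240,188.5/2.857+170]])):
    print(plane(n,px,.214))
th=np.radians(-18.3);R=np.array([[np.cos(th),-np.sin(th)],[np.sin(th),np.cos(th)]]);c=np.array([.5755,.018])
print(c+R@[0,-.045],c+R@[-.055,-.011])
```

```text
[[ 0.557  -0.0215  0.214 ]]
[[ 0.5647 -0.0238  0.214 ]]
[ 0.5614 -0.0247] [0.5198 0.0248]
```

Emit:
shift_gripper --moves '[0, 0, -0.014, 7.7, 0, 0, -0.014, 7.7, 0, 0, -0.014, 7.7, 0, 0, -0.014, 7.7, 0, 0, -0.014, 7.7]' --aperture 1.0 --clamp_n 30

```text
time_s: 0.6
ee_pos: [0.2245, -0.6097, 0.3012]
tcp_rot: [-180.0, 0.0, -18.6]
wrist_force: [0.7, 0.1, -0.4]
opening: 1.001
grasp_force: 0.0
```

Emit:
shift_gripper --moves '[0.01, -0.047, 0, 0, 0.01, -0.047, 0, 0, 0.01, -0.047, 0, 0, 0.01, -0.047, 0, 0, 0.01, -0.047, 0, 0, 0.01, -0.047, 0, 0, 0.01, -0.047, 0, 0]'

```text
time_s: 1.3
ee_pos: [0.3947, -0.3176, 0.301]
tcp_rot: [180.0, 0.0, -18.3]
wrist_force: [1.2, -0.4, 0.2]
opening: 0.996
grasp_force: 0.0
```

Emit:
shift_gripper --moves '[0.0093, -0.0473, 0, 0, 0.0093, -0.0473, 0, 0, 0.0093, -0.0473, 0, 0, 0.0093, -0.0473, 0, 0, 0.0093, -0.0473, 0, 0, 0.0093, -0.0473, 0, 0, 0.0093, -0.0473, 0, 0, 0, 0, 0, 0]'

```text
time_s: 2.1
ee_pos: [0.5613, -0.0168, 0.3008]
tcp_rot: [-179.7, 0.1, -17.6]
wrist_force: [-0.4, 0.5, 0.1]
opening: 1.001
grasp_force: 0.0
```

Run:
```python
from h import *
f=lambda i:cv2.convertScaleAbs(cv2.resize(i,(400,400),interpolation=cv2.INTER_CUBIC),alpha=2)
a=eyes.capture("scene")[160:320,230:390,::-1];b=eyes.capture("top")[180:340,265:425,::-1]
cv2.imwrite("pics/c1.png",np.hstack([f(a),f(b)]))
```

```text
(no output)
```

View pics/c1.png

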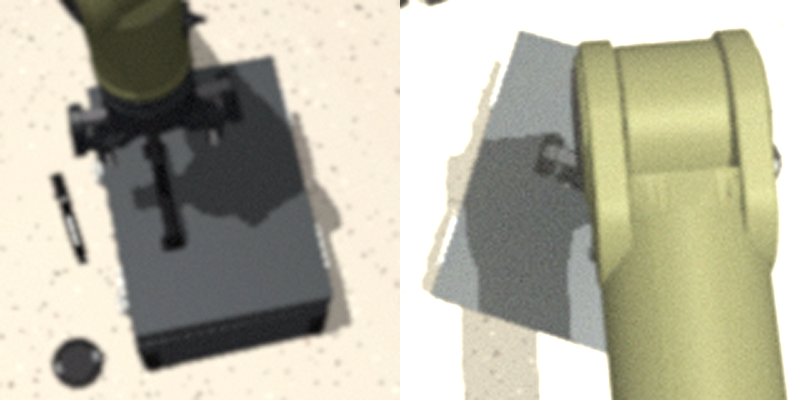

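The gripper is above the handle with its fingers straddling the bar: in the left panel the fingers are at about (110,155) and (215,135), and the bar runs from (155,150) to (175,245). Next I descend and grip.

Emit:
shift_gripper --moves '[0, 0.003, 0.025, 0, 0, 0.003, 0.025, 0, 0, 0, 0.025, 0, 0, 0, 0.02, 0, 0, 0, 0.01, 0, 0, 0, 0, 0]'

```text
time_s: 2.8
ee_pos: [0.5568, -0.0329, 0.1949]
tcp_rot: [179.9, 0.2, -18.4]
wrist_force: [-0.6, -0.7, -0.3]
opening: 1.001
grasp_force: 0.0
```

Emit:
shift_gripper --moves '[0, 0, 0, 0, 0, 0, 0, 0, 0, 0, 0, 0, 0, 0, 0, 0, 0, 0, 0, 0, 0, 0, 0, 0]' --aperture 0.0 --clamp_n 30

```text
time_s: 3.4
ee_pos: [0.5609, -0.024, 0.1964]
tcp_rot: [-179.4, -0.2, -18.0]
wrist_force: [8.2, 12.4, -7.9]
opening: 0.151
grasp_force: 29.4
```

Emit:
shift_gripper --moves '[0, -0.008, 0, 0, 0, -0.0081, -0.0149, 0, 0, -0.0095, -0.0139, 0, 0, -0.0109, -0.0127, 0, 0, -0.0122, -0.0116, 0, 0, 0, 0, 0]'

```text
time_s: 4.0
ee_pos: [0.5743, 0.0166, 0.2496]
tcp_rot: [-179.9, -0.1, -18.2]
wrist_force: [2.9, 2.8, -2.9]
opening: 0.15
grasp_force: 30.3
```

Emit:
shift_gripper --moves '[0, -0.0133, -0.0103, 0, 0, -0.0144, -0.0087, 0, 0, -0.0151, -0.0073, 0, 0, -0.0159, -0.0056, 0, 0, -0.0163, -0.0039, 0, 0, -0.0167, -0.0022, 0, 0, -0.0168, -0.0005, 0, 0, 0, 0, 0]'

```text
time_s: 4.8
ee_pos: [0.6081, 0.1184, 0.2879]
tcp_rot: [180.0, -0.1, -18.2]
wrist_force: [3.9, -0.8, -4.4]
opening: 0.147
grasp_force: 30.1
```

Emit:
shift_gripper --moves '[0, 0, 0, 0, 0, 0, 0, 0, 0, 0, -0.01, 0, 0, 0, -0.02, 0, 0, 0, -0.04, 0, 0, 0, -0.045, 0, 0, 0, 0, 0]' --aperture 0.3

```text
time_s: 5.5
ee_pos: [0.6087, 0.1191, 0.4113]
tcp_rot: [-179.6, -0.6, -18.3]
wrist_force: [-0.3, 0.4, 0.1]
opening: 0.306
grasp_force: 0.0
```

Emit:
shift_gripper --moves '[0, 0.02, 0, 0, 0, 0.04, 0, 0, 0, 0.045, 0, 0, 0, 0.04, 0, 0, 0, 0, 0, 0]' --aperture 0.0

```text
time_s: 6.0
ee_pos: [0.5606, -0.0273, 0.404]
tcp_rot: [179.8, -0.1, -18.9]
wrist_force: [0.3, -0.2, 0.1]
opening: -0.003
grasp_force: 0.0
```

Run:
```python
from h import *
f=lambda i:cv2.convertScaleAbs(cv2.resize(i,(400,400),interpolation=cv2.INTER_CUBIC),alpha=2)
a=eyes.capture("scene")[140:340,210:410,::-1];b=eyes.capture("top")[160:360,245:445,::-1]
cv2.imwrite("pics/c2.png",np.hstack([f(a),f(b)]))
```

```text
(no output)
```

View pics/c2.png

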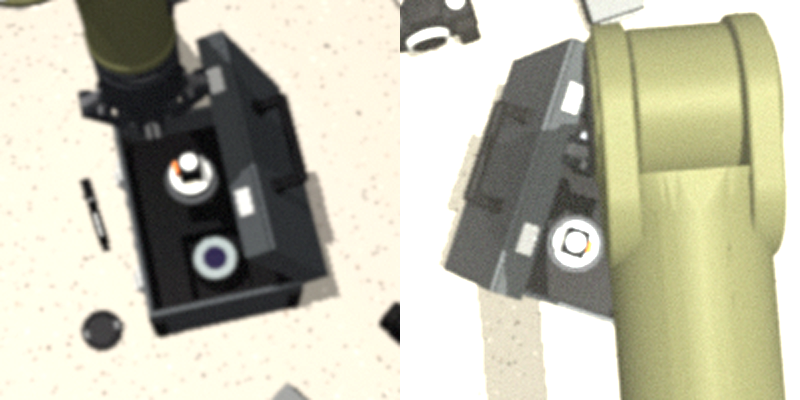

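The lid is about 66 degrees open and stays there. The lamp, with its orange button, is at about (185,170) in the left panel, and the case lens is at (213,258). Now I descend on the -y side and push on the rim.

Emit:
shift_gripper --moves '[0, 0.01, 0.02, 0, 0, 0, 0.045, 0, 0, 0, 0.04, 0, 0, 0, 0.012, 0, 0, 0, 0, 0]'

```text
time_s: 6.6
ee_pos: [0.5581, -0.0277, 0.2847]
tcp_rot: [180.0, 0.2, -18.2]
wrist_force: [0.4, -0.2, 1.1]
opening: -0.001
grasp_force: 0.0
```

Emit:
shift_gripper --moves '[0, -0.015, 0, 0, 0, -0.02, 0, 0, 0, -0.015, 0, 0, 0, -0.012, 0, 0, 0, -0.012, 0, 0, 0, -0.012, 0, 0, 0, -0.012, 0, 0]'

```text
time_s: 7.3
ee_pos: [0.5909, 0.0632, 0.2983]
tcp_rot: [180.0, -0.6, -18.4]
wrist_force: [-16.9, -5.4, 46.2]
opening: -0.001
grasp_force: 24.8
```

The tool is being pushed up (46 N), so the rim is probably bearing on the finger linkage. I'll back off, raise the tool so that only the fingertips push, and look.

Emit:
shift_gripper --moves '[0, 0.015, -0.01, 0, 0, 0.015, -0.02, 0, 0, 0, 0, 0]'

```text
time_s: 7.6
ee_pos: [0.5821, 0.0338, 0.3206]
tcp_rot: [-179.9, -0.4, -18.5]
wrist_force: [0.7, 0.4, -0.3]
opening: 0.001
grasp_force: 0.0
```

Run:
```python
from h import *
f=lambda i:cv2.convertScaleAbs(cv2.resize(i,(400,400),interpolation=cv2.INTER_CUBIC),alpha=2)
a=eyes.capture("scene")[140:340,210:410,::-1];b=eyes.capture("top")[160:360,245:445,::-1]
cv2.imwrite("pics/c3.png",np.hstack([f(a),f(b)]))
```

```text
(no output)
```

View pics/c3.png

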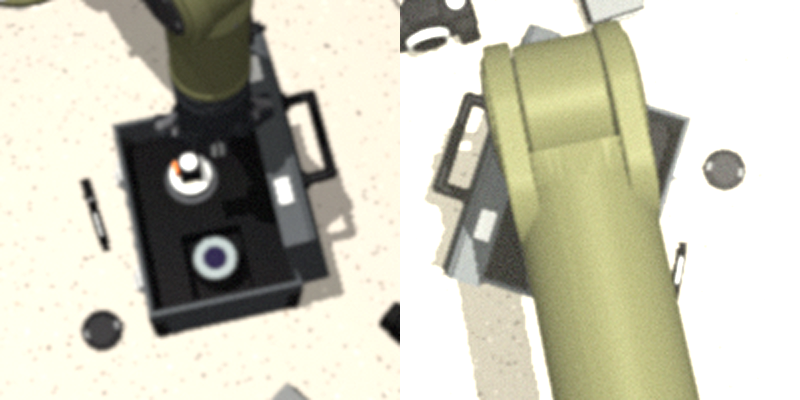

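The lid now stands at about 80 degrees with its handle out at (315,135), and nothing else has moved. I'll push on with the fingertips.

Emit:
shift_gripper --moves '[0, -0.015, 0.005, 0, 0, -0.012, 0, 0, 0, -0.012, 0, 0, 0, -0.012, 0, 0, 0, -0.01, 0, 0]'

```text
time_s: 8.2
ee_pos: [0.5995, 0.0943, 0.311]
tcp_rot: [180.0, 0.0, -18.3]
wrist_force: [-1.4, -1.0, 3.0]
opening: 0.001
grasp_force: 1.3
```

Emit:
shift_gripper --moves '[0, -0.01, 0, 0, 0, -0.01, 0, 0, 0, -0.008, 0, 0, 0, 0, 0, 0]'

```text
time_s: 8.6
ee_pos: [0.6082, 0.1217, 0.3103]
tcp_rot: [-179.9, 0.0, -18.2]
wrist_force: [0.1, -0.2, -0.1]
opening: -0.002
grasp_force: 0.0
```

Emit:
shift_gripper --moves '[0, -0.006, 0, 0, 0, -0.006, 0, 0, 0, 0, 0, 0]'

```text
time_s: 8.9
ee_pos: [0.6113, 0.1294, 0.3105]
tcp_rot: [179.8, 0.1, -18.4]
wrist_force: [-3.0, -5.8, -1.7]
opening: -0.001
grasp_force: 3.0
```

Emit:
shift_gripper --moves '[0, -0.006, 0, 0, 0, -0.005, 0, 0, 0, 0, 0, 0]'

```text
time_s: 9.2
ee_pos: [0.6114, 0.1296, 0.3106]
tcp_rot: [178.7, 0.4, -18.9]
wrist_force: [-17.9, -23.6, 9.1]
opening: -0.0
grasp_force: 14.4
```

The tool stalled at case y = 117 mm, as predicted for the stop (119 mm). I'll hold briefly, back off, and measure the lamp.

Emit:
shift_gripper --moves '[0, 0, 0, 0, 0, 0, 0, 0, 0, 0.02, 0, 0, 0, 0.02, -0.02, 0, 0, 0.03, -0.04, 0]'

```text
time_s: 9.7
ee_pos: [0.592, 0.0764, 0.3688]
tcp_rot: [-180.0, 0.3, -18.1]
wrist_force: [1.0, -1.0, 0.5]
opening: 0.001
grasp_force: 0.0
```

Emit:
shift_gripper --moves '[-0.045, 0.02, 0, 0, -0.045, 0.04, 0, 0, -0.03, 0.045, 0, 0, 0, 0.045, 0, 0, 0, 0.045, 0, 0, 0, 0, 0, 0]' --aperture 1.0 --clamp_n 40

```text
time_s: 10.3
ee_pos: [0.4293, -0.0716, 0.3717]
tcp_rot: [179.9, -0.2, -18.9]
wrist_force: [-0.5, -0.5, 0.6]
opening: 0.991
grasp_force: 0.0
```

Run:
```python
from h import *
for n in("scene","top"):
    im=eyes.capture(n)[:,:,::-1].copy(); cv2.imwrite(f"pics/{n}4.png",im)
    h=cv2.cvtColor(im,cv2.COLOR_BGR2HSV); m=cv2.inRange(h,(5,120,90),(25,255,255))
    k,l,st,c=cv2.connectedComponentsWithStats(m)
    for i in range(1,k):
        if 200<c[i][0]<420 and 180<c[i][1]<340: print(n,st[i],c[i])
f=lambda i:cv2.convertScaleAbs(cv2.resize(i,(400,400),interpolation=cv2.INTER_CUBIC),alpha=2)
a=cv2.imread("pics/scene4.png")[180:300,250:370];b=cv2.imread("pics/top4.png")[160:360,245:445]
cv2.imwrite("pics/c4.png",np.hstack([f(a),f(b)]))
```

```text
scene [296 221   4   6  16] [297.5625 223.0625]
top [338 281   3   5  11] [339. 283.]
```

View pics/c4.png

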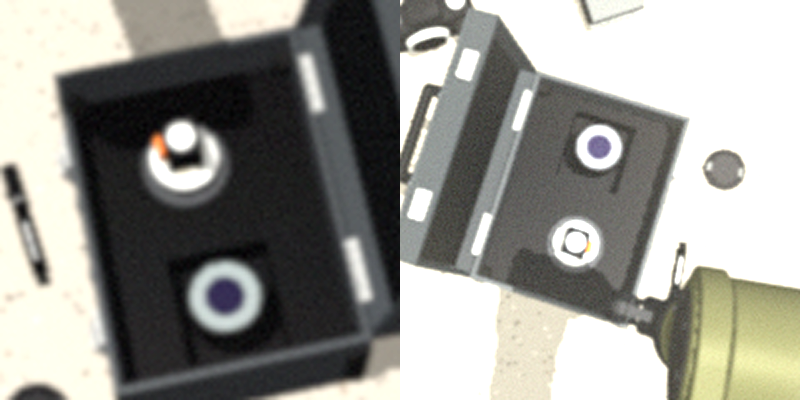

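The left panel shows the lamp's white tip at (181,138), the orange button at (158,146) and the case lens at (225,297). The right panel shows the lid past upright and the lamp tip at (574,242).

Run:
```python
from h import *
np.set_printoptions(precision=4,suppress=True)
print("tip,button",tri([[304.3,221.4],[297.6,223.1]],[[332,281],[339,283]]))
th=np.radians(-18.3);R=np.array([[np.cos(th),-np.sin(th)],[np.sin(th),np.cos(th)]]);c=np.array([.5755,.018])
W=lambda x,y,z:np.r_[c+R@[x,y],z]
print("pred button",W(-.055,-.031,.1325),"grip",W(-.055,-.01,.1325))
# case rim corners & lid predictions in crop coords
pts=[W(x,y,.14) for x,y in((-.135,-.1),(.135,-.1),(-.135,.1),(.135,.1))]
print("rim top crop",(proj("top",pts)-[245,160])*2+[400,0],"scene",(proj("scene",pts)-[250,180])*3.333)
for a in (90,95,100):
    f=np.radians(a);L=[W(x,.1-.2*np.cos(f)+k*np.sin(f),.14+.2*np.sin(f)+k*np.cos(f)) for x in(-.135,.135) for k in (0,.035)]
    print(a,((proj("top",L)-[245,160])*2+[400,0]).round(0).tolist())
```

```text
tip,button [[0.5173 0.0251 0.1435]
 [0.5122 0.0079 0.1427]]
pred button [0.5135 0.0058 0.1325] grip [0.5201 0.0258 0.1325]
rim top crop [[626.0541 326.7913]
 [689.8957 114.9792]
 [467.7485 275.7684]
 [535.5769  67.8712]] scene [[ 56.2788  74.5652]
 [118.8926 396.3341]
 [296.9555  25.0563]
 [376.8464 339.564 ]]
90 [[445.0, 275.0], [412.0, 264.0], [529.0, 21.0], [496.0, 11.0]]
95 [[429.0, 269.0], [396.0, 259.0], [513.0, 16.0], [481.0, 7.0]]
100 [[412.0, 264.0], [381.0, 254.0], [497.0, 12.0], [466.0, 4.0]]
```

The lid matches the 100 degree prediction, and the lamp is within 3 mm of its predicted place. I'll go above it.

Emit:
shift_gripper --moves '[0.014, -0.03, 0.02, 0, 0.014, -0.03, 0.03, 0, 0.014, -0.03, 0.03, 0, 0.013, -0.029, 0.04, 0, 0, 0, 0, 0, 0, 0, 0, 0, 0, 0, 0, 0]' --aperture 1.0

```text
time_s: 11.1
ee_pos: [0.5205, 0.0298, 0.2532]
tcp_rot: [-180.0, -0.1, -18.3]
wrist_force: [0.5, -1.4, 0.3]
opening: 1.0
grasp_force: 0.0
```

Emit:
shift_gripper --moves '[0, 0.0055, 0.03, 0, 0, 0, 0.035, 0, 0, 0, 0.03, 0, 0, 0, 0.02, 0, 0, 0, 0.015, 0, 0, 0, 0.0065, 0, 0, 0, 0, 0, 0, 0, 0, 0]'

```text
time_s: 11.9
ee_pos: [0.5191, 0.0242, 0.1166]
tcp_rot: [-180.0, -0.1, -18.3]
wrist_force: [-0.6, -0.4, 0.7]
opening: 1.001
grasp_force: 0.0
```

Run:
```python
from station import manip, eyes, sign_off
s=manip.sense();print(s["ee_pos"],s["tcp_rot"],s["wrist_force"])
```

```text
[0.51911878 0.02420649 0.11656633] [-1.79975357e+02 -1.28701685e-01 -1.83026451e+01] [-0.62689204 -0.36230466  0.69796129]
```

Emit:
shift_gripper --moves '[0, 0, 0, 0, 0, 0, 0, 0, 0, 0, 0, 0, 0, 0, 0, 0, 0, 0, 0, 0, 0, 0, 0, 0, 0, 0, 0, 0]' --aperture 0.0 --clamp_n 40

```text
time_s: 12.6
ee_pos: [0.5182, 0.0231, 0.1161]
tcp_rot: [179.9, -0.0, -18.3]
wrist_force: [-1.4, -1.9, 6.2]
opening: 0.348
grasp_force: 42.0
```

The opening of about 30 mm means the button is fully in (36 mm if it were out). Now I draw the lamp up.

Emit:
shift_gripper --moves '[0, 0, -0.008, 0, 0, 0, -0.014, 0, 0, 0, -0.014, 0, 0, 0, -0.014, 0, 0, 0, -0.014, 0, 0, 0, -0.01, 0, 0, 0, -0.007, 0, 0, 0, 0, 0]'

```text
time_s: 13.4
ee_pos: [0.5181, 0.0231, 0.1977]
tcp_rot: [179.9, -0.1, -18.3]
wrist_force: [1.0, -4.5, -2.5]
opening: 0.348
grasp_force: 40.9
```

Emit:
shift_gripper --moves '[0, 0, -0.003, 0, 0, 0, -0.003, 0, 0, 0, 0, 0, 0, 0, 0, 0]'

```text
time_s: 13.8
ee_pos: [0.518, 0.0231, 0.2013]
tcp_rot: [179.9, 0.0, -18.3]
wrist_force: [4.6, -5.3, -10.8]
opening: 0.348
grasp_force: 44.0
```

The tool rose 85.2 mm and the pull increased to 11 N, so the lamp is at its second stop. I'll take a check picture.

Emit:
shift_gripper --moves '[0, 0, 0, 0, 0, 0, 0, 0, 0, 0, 0, 0]'

```text
time_s: 14.1
ee_pos: [0.518, 0.0231, 0.2013]
tcp_rot: [179.9, 0.0, -18.3]
wrist_force: [4.2, -4.1, -10.7]
opening: 0.347
grasp_force: 44.0
```

Run:
```python
from h import *
f=lambda i:cv2.convertScaleAbs(cv2.resize(i,(400,400),interpolation=cv2.INTER_CUBIC),alpha=2)
a=eyes.capture("scene")[140:340,210:410,::-1];b=eyes.capture("top")[160:360,245:445,::-1]
cv2.imwrite("pics/c5.png",np.hstack([f(a),f(b)]))
```

```text
(no output)
```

View pics/c5.png

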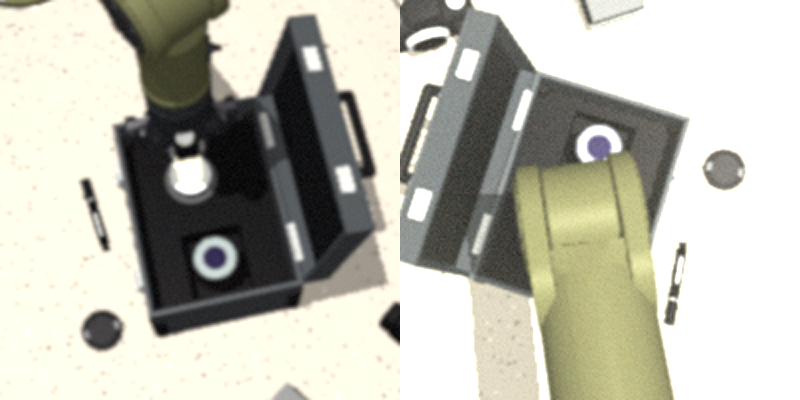

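The lid is still on its stop, with its rim corners unchanged at (497,14) and (415,265). The lamp is drawn up in the fingers with its white tube showing at (188,175), and the lens, pen and cap are in place.

```bash
python3 -c "
from station import manip, eyes, sign_off
print(sign_off())"
```

```text
the job is handed in; nothing more can be done
None
```

The lid is open on its stop, the lamp is held fully drawn up with its button squeezed in, and the job is handed in; no verdict came back, and the one rough moment was a brief 46 N upward wrist force while pushing the lid, which I eased off at once.

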